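# Send the assay plate home into the plate reader and lock the carriage

### The arm

A 7-joint arm with a two-finger parallel gripper is mounted at the origin on the work surface. World frame = base frame: x ahead of the robot, y to its left, z up, the work surface at z = 0. Lengths are in mm, angles in rad, forces in N, time in s.
With the tool pointing down it reaches from about 400 to 875 mm from the base axis. Payload 19.3 kg.
Tool frame: the origin (TCP) lies at the very end of the fingers, on their centre line; the grasp point (between the pads) lies 19 mm behind it (grip_point_offset is the z of the grasp point in the tool frame, in mm); z points along the fingers, y is the line along which they close (so a half turn about z gives the same grasp; the last joint's range is limited). The gripper opens to 85 mm and grips with 20 to 120 N. Pads are 22 mm wide; open, the fingers measure 114 mm over their backs; the gripper's body (76 mm by 85 mm) begins 54 mm behind the grasp point. The pads swing forward as they close: fully open they stand 13 mm farther back than shut.
Start: joints at [1.164, 0.521, -0.036, 1.599, 0.021, 1.021, -0.113], TCP at [206.515, -589.887, 231.291] pointing down, gripper open.
Joint ranges: [-2.91, 2.91], [-0.3, 2.13], [-1.5, 1.42], [0.17, 2.43], [-1.26, 4.41], [0.16, 1.93], [-2.52, 2.52]. Speed limits (rad/s): [1.89, 1.89, 2.39, 2.39, 3.01, 3.01, 3.01].

### API

Orientations are given as a 3x3 rotation matrix whose columns are the frame's x, y, z axes.
In Python, from workcell import movep, movel, goto_joints, open_gripper, clamp, wait, inverse_kinematics, read_state, camera, PlanningError, finish_job, grip_point_offset gives the robot as it stands. Calls block until the motion is done:
- movep(position, orientation): joint-space move of the TCP to a pose.
- movel(position, frame=None, max_speed=150, guard=None): straight line of the TCP; frame=None keeps the orientation; max_speed is the mean speed in mm/s. With guard (N) it stops when the force on the tool has changed by that much, and returns True; else False.
- goto_joints(angles): joint-space move.
- open_gripper() and clamp(): open the fingers fully, or close them until they stop; the grip force is fixed at half the most.
- wait(seconds).
- inverse_kinematics(position, orientation): joint angles nearest the present ones, or None.
- read_state(): the state.
- camera(name): name is "scene" or "top" or "wrist"; returns a dict with "image" (480x640x3 uint8, blue, green, red), "range_z" (480x640 float32, mm along the optical axis (not along the pixel's ray), 0 where there is no reading), "fx", "fy", "cx", "cy" (pixels), "dist_coeffs" ([k1, k2, p1, p2, k3] as OpenCV has them; the pictures are not rectified), "cam_to_world" (4x4, takes a point from camera to world coordinates). Camera axes: x right, y up, looking along -z (the intrinsics and any distortion apply to the point x, -y, -z); pixel columns grow to the right and rows downward; lengths in mm; the calibration is good to about 2 mm. A picture is of the moment at which its call begins.
A pose or a line that the arm cannot do raises PlanningError and nothing moves.
- finish_job(): hands the job in; it is judged then, once.
The state is a dict: "time": time; "qpos": joint angles; "qvel": joint speeds; "joint_efforts": joint torques, N m; "eef_pos": TCP position; "tool_rot": TCP orientation; "ft_force": force on the tool from outside, world axes, zero at the start; "torque": the same for the moment, N m; "finger_gap": finger opening in mm; "gripper_force": force on a finger pad.
Only numpy, scipy, OpenCV 4.12 (cv2) and the standard library are available. Lean on these libraries where they do the work, as an engineer would, in place of code of your own. Each camera call takes 0.05 s, during which the arm holds its last target. There are 200 camera calls.

### The job

The filled plate is already sitting on the carriage of the plate reader. With light fingertip pushes only, swing the cam lock's lever out until it stops so that the cam's low side faces the carriage, push the carriage by its front lip all the way into the reader, then swing the lever back against its stop so that the cam locks the carriage in. Do not grip or pick up anything: the plate must stay seated in its nest and the other things on the bench must stay where they are.

Things in the scene. Friction and masses are not known exactly. Their poses are not given: they have to be found in the camera images.
- reader: Plate reader, white housing 240 wide, 250 deep, 150 mm high, fixed, turned on the bench. The carriage's slot is in a low snout (85 mm high, 208 wide, 70 deep). Origin on the bench under the middle of the snout's front face; x points into the reader (the way the carriage goes in), y to its left, z up. In front lies a base plate 12 mm thick, x -200 to 0, y -150 to +120 mm.
- carriage (a joint): Travel of the plate carriage along the reader's x: 0 = fully out (loading), 0.110 m = fully home against a rubber buffer (gives 1 mm per 3 N). Friction about 3 N, more when moved fast; it stays where it is left. Two steel rollers on its right side run past the cam: with the cam locked it moves only about 9 mm before a roller meets the cam's nose.
- lip_face (a point): Middle of the outer face, the one to push on, of the carriage's upright aluminium lip: 90 mm wide along the reader's y, 6 mm thick, from 20 to 62 mm above the bench. This point is 50 mm above the bench, with the carriage out at x = -165, y = 0 in the reader's frame, with it home at x = -55 mm. Axes as the reader's; push along its +x.
- plate: Clear 96-well plate with coloured wells, 85.5 x 127.8 x 14.4 mm, loose, about 70 g, origin under its centre; it lies in a nest of 6 mm high edges on the carriage with about 1.5 mm of play. Its top is 42 mm above the bench.
- nest (a point): Middle of the nest's floor on the carriage, 28 mm above the bench; the plate's origin belongs here. Axes as the reader's.
- cam_lock (a joint): Angle of cam and lever about the upright cam axis, counter-clockwise from above. 0 = locked, against its stop: the lever points along the reader's -x, the cam's nose at the carriage. 1.65 rad = released, against the other stop: the lever points to the reader's right (-y), the cam's low side faces the rollers. Stays where it is left; about 3 N at the post turns it. Starts at 0 to 0.3.
- cam_axis (a point): Point on the cam's axis, 46 mm above the bench, at x = -60, y = -104 mm in the reader's frame. The pear-shaped steel cam plate (26 mm to the tip of its nose) lies 20 to 30 mm above the bench; the lever's hub above it is 22 mm across, up to 56 mm.
- post_top (a point): Centre of the top of the lever's upright black plastic handle post: 16 mm in diameter, from 42 to 87 mm above the bench (this point at 87), 80 mm from the cam axis. Its axes turn with the cam: -x points outward along the lever. The lever's flat bar is 12 mm wide, at 42 to 50 mm.
- tube_rack: Orange tube rack, 210 x 100 x 28 mm (a few capped tubes to 41 mm), loose, left of the carriage. Leave alone. Origin under its centre.
- amber_bottle: Short brown bottle with a screw cap, 60 mm across, 85 mm high, standing loose to the right of the carriage's front end, by the lever. Leave alone. Origin under its centre.
- beaker: Glass beaker, 68 mm across, 88 mm high, with a steel spatula leaning in it (to 160 mm), loose, left of the snout. Leave alone. Origin under its centre.
- marker: Marker pen, 135 mm long, 12 mm thick, lying loose on the bench on the lever's side. Leave alone. Origin under its centre.
- conical_tube: Conical 50 ml tube lying on the bench, 29 mm across, 103 mm long. Leave alone. Origin under its middle.
- tube_cap: Screw cap of the tube, 35 mm across, 13 mm high. Leave alone. Origin under its centre.
- plate_lid: Clear plate lid, 88 x 130 x 8 mm, lying on a sheet of paper. Leave alone. Origin under its centre.
Mind the look-alikes: they are no part of the job. There is more than one size of the plate; the one meant has the size given above.

How it is judged:
By the outcome, as a careful person would: the job done as asked, in the order asked, and still so for the second after the job is handed in, with the robot touching nothing.
It also fails if it takes over 69 s, if anything falls off the work surface, if the arm or the gripper's body presses on something with over 40 N, if the wrist force passes 120 N, or if a joint passes its speed limit or range.

## Working session

There is one attempt and no reset: what is moved stays moved. The work goes in short steps, each a Python script; the robot and the scene stay as the last script left them, time stands still between calls to the robot, and variables do not carry over. Pictures are saved under pics/ and viewed, at most 10 in all, crops included, and the job is handed in when it is done.

```bash
mkdir -p pics; ls; python3 - <<'E'
from workcell import *
import cv2,numpy as np,pickle
for n in("scene","top"):
    c=camera(n); cv2.imwrite(f"pics/{n}0.png",c["image"]); pickle.dump(c,open(f"{n}0.pkl","wb"))
    print(n,c["fx"],c["dist_coeffs"],np.round(c["cam_to_world"],3).tolist())
s=read_state();print(s["time"],s["finger_gap"],s["tool_rot"],grip_point_offset)
E
```

```text
pics
scene 473.46269988684855 [-0.0473836  0.         0.         0.         0.       ] [[0.479, -0.722, 0.499, 990.714], [0.878, 0.389, -0.28, -296.94], [0.008, 0.572, 0.82, 932.679], [0.0, 0.0, 0.0, 1.0]]
top 446.54683990561904 [-0.04218243  0.          0.          0.          0.        ] [[0.004, 0.997, -0.078, 385.805], [-1.0, 0.004, -0.004, -12.926], [-0.003, 0.078, 0.997, 1374.805], [0.0, 0.0, 0.0, 1.0]]
0.1 85.73320470200531 [[ 9.43802664e-01  3.30509270e-01 -3.91902484e-04]
 [ 3.30509495e-01 -9.43802228e-01  9.10200562e-04]
 [-6.90487138e-05 -9.88577208e-04 -9.99999509e-01]] -18.700000000000003
```

View pics/scene0.png

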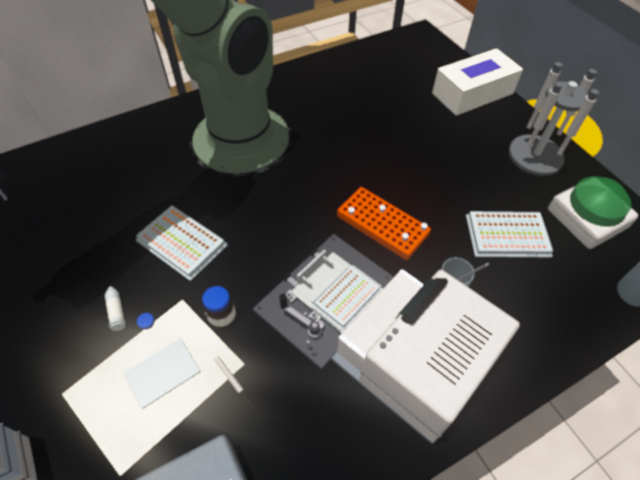

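View pics/top0.png

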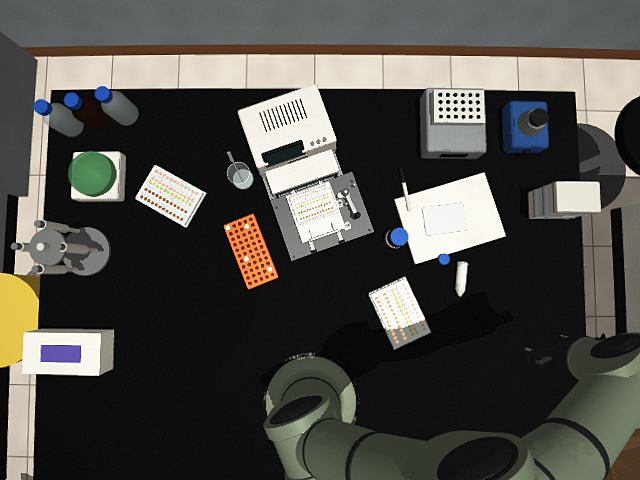

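The top view shows the reader at about (290,140) with the loaded carriage at (315,210). The lip is at about (330,238), the lever and post at about (350,205), and the amber bottle at (397,237). Two look-alike plates lie on the bench at (170,195) and (400,312). The one meant is on the carriage. I'll confirm that with a crop and get the pose from depth.

```bash
cat > h.py <<'E'
import numpy as np,cv2,pickle
def cloud(c):
    v,u=np.mgrid[0:480,0:640].astype(float)
    K=np.array([[c["fx"],0,c["cx"]],[0,c["fy"],c["cy"]],[0,0,1]])
    p=cv2.undistortPoints(np.stack([u.ravel(),v.ravel()],1)[:,None],K,np.array(c["dist_coeffs"]))[:,0]
    z=c["range_z"].ravel().astype(float)
    P=np.stack([p[:,0]*z,-p[:,1]*z,-z,np.ones_like(z)],1)@np.array(c["cam_to_world"]).T
    P[z==0]=np.nan
    return P[:,:3].reshape(480,640,3)
E
python3 - <<'E'
from h import *
for n,(a,b,x,y) in dict(top=(150,270,225,425),scene=(225,375,190,400)).items():
    c=pickle.load(open(n+"0.pkl","rb"));im=c["image"][a:b,x:y]
    cv2.imwrite(f"pics/{n}_crop.png",cv2.resize(im,None,fx=4 if n=="top" else 3.8,fy=4 if n=="top" else 3.8,interpolation=cv2.INTER_CUBIC))
    P=cloud(c); 
    if n=="top":
        for u,v in[(480,300),(300,330),(285,235),(315,205),(300,172)]: print(u,v,P[v,u].round(1))
    reg=np.zeros((480,640),bool); 
    reg[(slice(160,265),slice(265,380)) if n=="top" else (slice(230,370),slice(250,400))]=1
    m=reg&(P[...,2]>7)&(P[...,2]<17)
    q=P[m][:,:2].astype(np.float32); r=cv2.minAreaRect(q); print(n,m.sum(),r,cv2.boxPoints(r).round(1).tolist(),np.median(P[m][:,2]))
    m=reg&(P[...,2]>80)&(P[...,2]<95)
    vv,uu=np.where(m); print([(u,v,*P[v,u].round(0)) for u,v in zip(uu,vv)][:25])
E
```

```text
480 300 [ 302.2 -519.2   -6. ]
300 330 [209.9  35.2  -4.9]
285 235 [499.5  82.4  12.1]
315 205 [588.   -9.2  42.7]
300 172 [679.4  35.1  83.8]
top 2978 ((572.3223266601562, -29.2532958984375), (323.3872985839844, 349.0732116699219), 0.7020870447158813) [[408.5, 143.3000030517578], [412.79998779296875, -205.8000030517578], [736.0999755859375, -201.8000030517578], [731.9000244140625, 147.3000030517578]] 11.9591353386445
[(np.int64(297), np.int64(160), np.float64(713.0), np.float64(44.0), np.float64(94.0)), (np.int64(298), np.int64(160), np.float64(715.0), np.float64(41.0), np.float64(85.0)), (np.int64(299), np.int64(160), np.float64(714.0), np.float64(38.0), np.float64(88.0)), (np.int64(300), np.int64(160), np.float64(714.0), np.float64(35.0), np.float64(89.0)), (np.int64(301), np.int64(160), np.float64(714.0), np.float64(32.0), np.float64(89.0)), (np.int64(302), np.int64(160), np.float64(715.0), np.float64(29.0), np.float64(85.0)), (np.int64(303), np.int64(160), np.float64(715.0), np.float64(26.0), np.float64(85.0)), (np.int64(304), np.int64(160), np.float64(714.0), np.float64(23.0), 
[... 3277 characters left out ...]
0)), (np.int64(396), np.int64(277), np.float64(630.0), np.float64(91.0), np.float64(87.0)), (np.int64(397), np.int64(277), np.float64(630.0), np.float64(93.0), np.float64(86.0)), (np.int64(398), np.int64(277), np.float64(631.0), np.float64(95.0), np.float64(86.0)), (np.int64(399), np.int64(277), np.float64(632.0), np.float64(97.0), np.float64(87.0)), (np.int64(393), np.int64(278), np.float64(628.0), np.float64(85.0), np.float64(85.0)), (np.int64(394), np.int64(278), np.float64(629.0), np.float64(86.0), np.float64(86.0)), (np.int64(395), np.int64(278), np.float64(629.0), np.float64(89.0), np.float64(84.0)), (np.int64(396), np.int64(278), np.float64(631.0), np.float64(90.0), np.float64(85.0))]
```

View pics/top_crop.png

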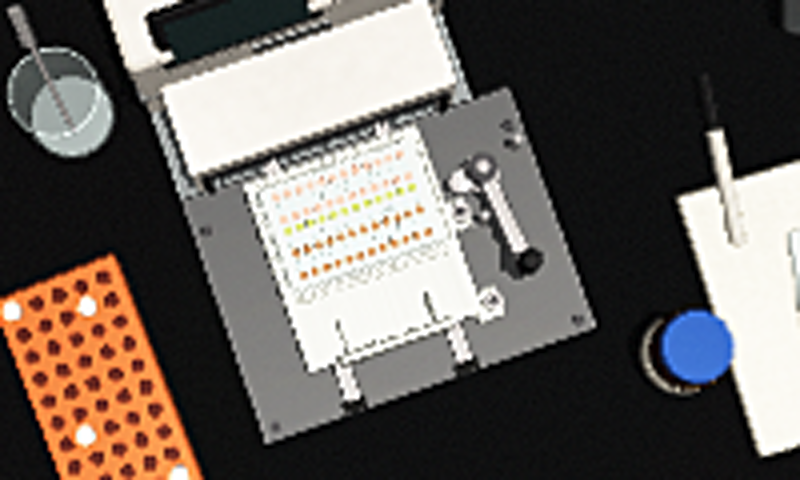

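View pics/scene_crop.png

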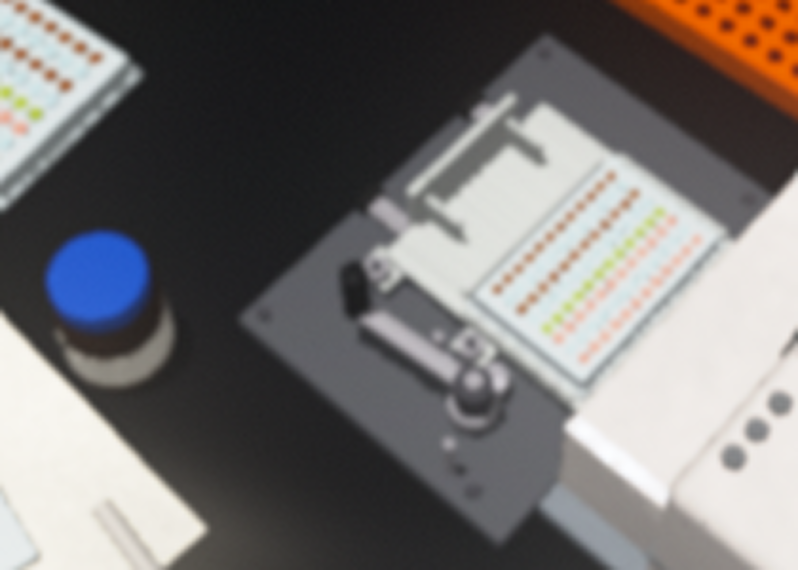

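The crops confirm that the 96-well plate sits in the carriage nest. The lever is near locked, with the post at crop (530,260), i.e. pixel (357.5,215). The hub is at crop (484,163). The base plate corners are at crop (265,443), (595,325) and (510,88). Next I fit the reader frame.

```bash
cat >> h.py <<'E'
def ray(c,uv,z):
    K=np.array([[c["fx"],0,c["cx"]],[0,c["fy"],c["cy"]],[0,0,1]])
    p=cv2.undistortPoints(np.array([[uv]],float),K,np.array(c["dist_coeffs"]))[0,0]
    T=np.array(c["cam_to_world"]); d=T[:3,:3]@[p[0],-p[1],-1]; o=T[:3,3]
    return (o+d*(z-o[2])/d[2])[:2]
E
python3 - <<'E'
from h import *
t=pickle.load(open("top0.pkl","rb"));s=pickle.load(open("scene0.pkl","rb"))
T=lambda x,y,z:ray(t,(225+(x+.5)/4-.5,150+(y+.5)/4-.5),z)
S=lambda x,y,z:ray(s,(190+(x+.5)/3.8-.5,225+(y+.5)/3.8-.5),z)
def fit(A,B):
    A=np.array(A,float);B=np.array(B);a=A-A.mean(0);b=B-B.mean(0)
    th=np.arctan2((a[:,0]*b[:,1]-a[:,1]*b[:,0]).sum(),(a*b).sum())
    R=np.array([[np.cos(th),-np.sin(th)],[np.sin(th),np.cos(th)]]);o=B.mean(0)-R@A.mean(0)
    print("yaw",th.round(4),"o",o.round(1),"res",(B-A@R.T-o).round(1).tolist());return R,o
C=[(-200,120),(-200,-150),(0,-150)]
F={"top":fit(C,[T(265,443,12),T(595,325,12),T(510,88,12)]),"scene":fit(C,[S(548,36,12),S(240,320,12),S(500,543,12)])}
Q={"top":dict(post=T(530,260,87),hub=T(484,163,56),bottle=T(698,347,85),lipL=T(341,408,62) ),
"scene":dict(post=S(352,270,87),hub=S(474,380,56),bottle=S(98,270,85),lipL=S(515,97,62),lipR=S(412,193,62))}
for n in F:
    R,o=F[n]
    for k,w in Q[n].items(): print(n,k,w.round(1),"reader",(R.T@(w-o)).round(1))
E
```

```text
yaw 0.3397 o [650.   18.2] res [[0.5, -0.9], [1.9, 1.5], [-2.5, -0.6]]
yaw 0.3413 o [654.   15.7] res [[1.3, -1.0], [1.0, 0.5], [-2.3, 0.5]]
top post [ 553.5 -131.8] reader [-140.9 -109.3]
top hub [ 630.4 -100.6] reader [ -58.  -105.5]
top bottle [ 490.7 -253.7] reader [-240.7 -203.3]
top lipL [446.6   5.2] reader [-196.1   55.6]
scene post [ 556.5 -136.1] reader [-142.6 -110.4]
scene hub [ 630.7 -102.4] reader [ -61.5 -103.5]
scene bottle [ 491.3 -255. ] reader [-243.9 -200.6]
scene lipL [486.3   2.6] reader [-162.3   43.8]
scene lipR [515.7 -80. ] reader [-162.3  -43.9]
```

```bash
cat >> h.py <<'E'
from workcell import *
YAW=0.3405;O=np.array([652.,17.])
Rr=np.array([[np.cos(YAW),-np.sin(YAW)],[np.sin(YAW),np.cos(YAW)]])
def W(x,y,z): return [*(O+Rr@[x,y]),z]
def ori(a):  # tool down, tool x along reader angle a
    a+=YAW;c,s=np.cos(a),np.sin(a); return np.array([[c,s,0],[s,-c,0],[0,0,-1.]])
def lever(th,off,z,r=80):  # off: signed along CCW tangent
    return W(-60-r*np.cos(th)+off*np.sin(th),-104-r*np.sin(th)-off*np.cos(th),z),ori(th-np.pi/2)
E
python3 - <<'E'
from h import *
for th in np.arange(0,1.9,.3):
    for off in(-19,19): q=inverse_kinematics(*lever(th,off,57)); print(round(th,1),off,None if q is None else np.round(q,2).tolist())
for x in(-200,-176,-66): print(x,inverse_kinematics(W(x,0,42),ori(0)))
s=read_state();p=s["eef_pos"]
clamp();print(read_state()["finger_gap"])
P,R=lever(0.07,-40,200); movep(P,R)
P,R=lever(0.07,-40,57); print(movel(P,R,guard=10))
s=read_state();print(s["time"],s["eef_pos"],P,s["ft_force"],s["qpos"])
c=camera("scene");cv2.imwrite("pics/s1.png",cv2.resize(c["image"][200:400,180:440],None,fx=3,fy=3))
E
```

```text
0.0 -19 [-0.06, 0.68, 0.22, 1.91, -0.25, 0.58, -2.48]
0.0 19 [-0.0, 0.7, 0.22, 1.85, -0.25, 0.61, -2.43]
0.3 -19 [0.02, 0.69, 0.16, 1.88, -0.18, 0.59, -2.21]
0.3 19 [0.06, 0.72, 0.17, 1.8, -0.19, 0.64, -2.16]
0.6 -19 [0.1, 0.7, 0.1, 1.83, -0.11, 0.62, -1.94]
0.6 19 [0.12, 0.74, 0.11, 1.73, -0.12, 0.68, -1.91]
0.9 -19 [0.17, 0.72, 0.02, 1.76, -0.02, 0.66, -1.69]
0.9 19 [0.18, 0.77, 0.03, 1.65, -0.03, 0.72, -1.68]
1.2 -19 [0.23, 0.75, -0.06, 1.69, 0.06, 0.7, -1.46]
1.2 19 [0.22, 0.8, -0.06, 1.58, 0.06, 0.76, -1.46]
1.5 -19 [0.27, 0.78, -0.11, 1.62, 0.12, 0.75, -1.2]
1.5 19 [0.24, 0.83, -0.12, 1.52, 0.12, 0.81, -1.23]
1.8 -19 [0.28, 0.81, -0.17, 1.55, 0.17, 0.79, -0.95]
1.8 19 [0.25, 0.85, -0.17, 1.47, 0.18, 0.84, -0.99]
-200 [ 0.08813517  0.59962601 -0.14122104  2.13747613  0.19768139  0.4163698
 -1.4401683 ]
-176 [ 0.07241767  0.61948707 -0.14298533  2.08296174  0.19092605  0.451139
 -1.44678113]
-66 [ 0.01901407  0.72398654 -0.15952438  1.81569105  0.18308372  0.61617755
 -1.4812098 ]
0.17939396432052224
False
4.1083 [541.25786635 -96.5028121   57.71304812] [np.float64(540.8599824154961), np.float64(-96.31520824036409), 57] [-0.18106339  0.03033258 -0.0025214 ] [-0.08349804  0.6680414   0.21253547  1.93404026 -0.24710188  0.56332967
 -2.43694324]
```

View pics/s1.png

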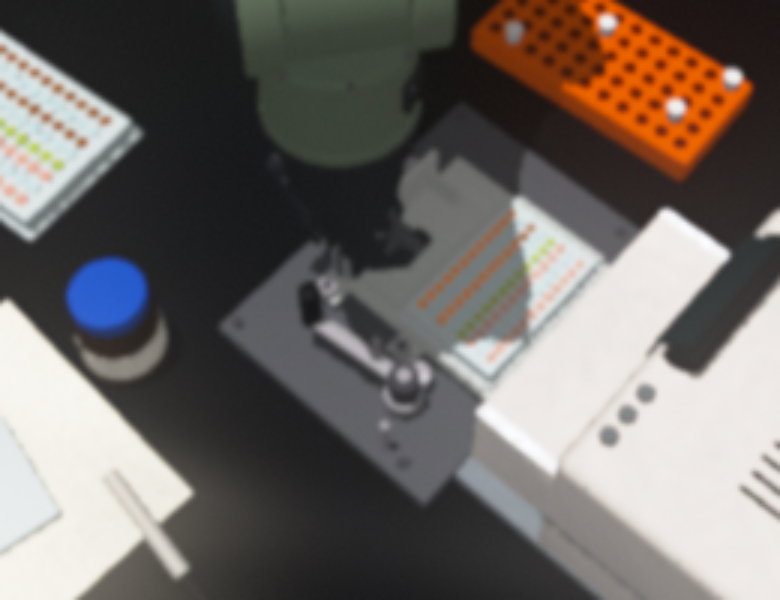

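The fingertips stand between the post at (312,298) and the carriage, as planned. The plate is seated. Now I sweep the lever out.

```bash
python3 - <<'E'
from h import *
for th in [0.12,0.35,0.6,0.85,1.1,1.35]:
    P,R=lever(th,-19,57); g=movel(P,R,max_speed=60,guard=15); s=read_state(); print(th,g,np.round(s["ft_force"],1),round(s["time"],1))
    if g: break
else:
    P,R=lever(1.8,-19,57); g=movel(P,R,max_speed=35,guard=12); s=read_state(); print("end",g,np.round(s["ft_force"],1),round(s["time"],1),(Rr.T@(s["eef_pos"][:2]-O)).round(1),lever(1.65,-19,57)[0],s["eef_pos"])
E
```

```text
0.12 False [-0.2  0.1  1. ] 4.7
0.35 False [-0.8  0.2  0.1] 5.2
0.6 False [ 0.9 -0.3  0.4] 5.7
0.85 False [ 0.4 -0.3  0.4] 6.2
1.1 False [ 0.5 -0.4  0.7] 6.7
1.35 False [0.  0.8 0.1] 7.2
end True [-2.  -1.9  2.8] 7.9 [ -72.5 -184.6] [np.float64(645.4246123537), np.float64(-181.86572312912196), 57] [ 645.33283311 -181.16708859   56.25364918]
```

```bash
python3 - <<'E'
from h import *
s=read_state();print(np.round(s["ft_force"],1))
P=s["eef_pos"];b=Rr@[-25,0]
movel([P[0]+b[0],P[1]+b[1],57]); movel([P[0]+b[0],P[1]+b[1],150])
c=camera("scene");cv2.imwrite("pics/s2.png",cv2.resize(c["image"][200:400,180:440],None,fx=3,fy=3)); print(read_state()["time"])
E
```

```text
[-2.  -1.9  2.8]
9.0417
```

View pics/s2.png

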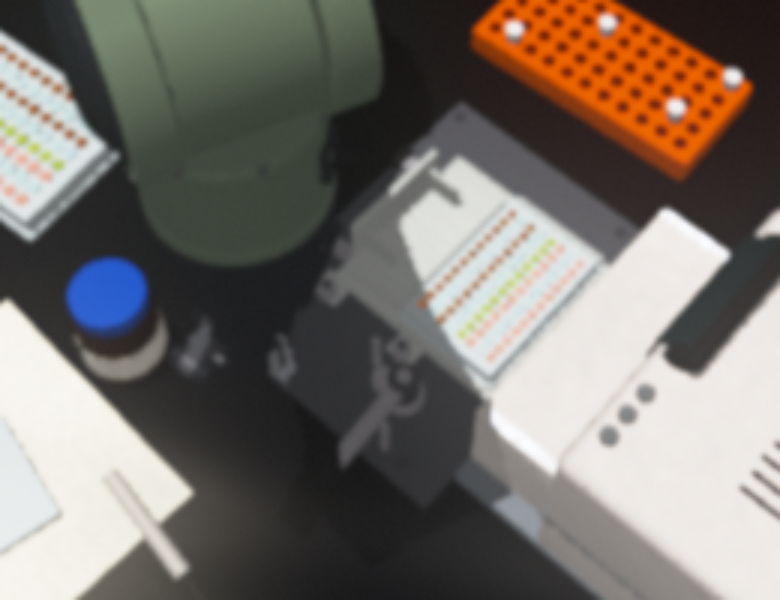

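The lever now points to the reader's right, from the hub at (405,380) to the bar end at (340,465). The fingertip stopped where 1.65 rad puts it. Now I push the carriage in.

```bash
python3 - <<'E'
from h import *
movep(W(-205,0,150),ori(0)); print(movel(W(-205,0,42),ori(0),guard=10))
def st(k,g):
    s=read_state(); print(k,g,(Rr.T@np.array(s["ft_force"][:2])).round(1),(Rr.T@(s["eef_pos"][:2]-O)).round(1),round(s["time"],1))
g=movel(W(-170,0,42),max_speed=30,guard=10); st("contact",g)
g=movel(W(-80,0,42),max_speed=40,guard=12); st("in",g)
if not g:
    g=movel(W(-58,0,42),max_speed=15,guard=11); st("home",g)
c=camera("top");cv2.imwrite("pics/t3.png",cv2.resize(c["image"][150:270,225:425],None,fx=4,fy=4,interpolation=cv2.INTER_CUBIC))
E
```

```text
False
contact False [-0.9  1.5] [-1.701e+02  1.000e-01] 12.1
in False [-2.2  1.7] [-80.   -0.1] 14.5
home True [ 0. -0.] [-66.8   0. ] 15.4
```

```bash
python3 - <<'E'
from h import *
def st(k,g):
    s=read_state(); print(k,g,(Rr.T@np.array(s["ft_force"][:2])).round(1),(Rr.T@(s["eef_pos"][:2]-O)).round(2),round(s["time"],1))
st("now",0)
for x in (-67,-66,-65,-64,-63,-62):
    g=movel(W(x,0,42),max_speed=8,guard=12); wait(.1); st(x,g)
    if g or np.linalg.norm(read_state()["ft_force"][:2])>9: break
movel(W(-100,0,42),max_speed=80); movel(W(-130,0,170))
c=camera("scene");cv2.imwrite("pics/s3.png",cv2.resize(c["image"][200:400,180:440],None,fx=3,fy=3)); pickle.dump(c,open("s3.pkl","wb"))
E
```

```text
now 0 [-0.4 -0.1] [-6.685e+01  6.000e-02] 15.5
-67 False [ 0.8 -0.5] [-6.689e+01 -1.000e-02] 15.8
-66 False [-5.1  0.4] [-6.655e+01 -6.000e-02] 16.2
-65 False [-11.7   1.9] [-66.51  -0.07] 16.6
```

View pics/s3.png

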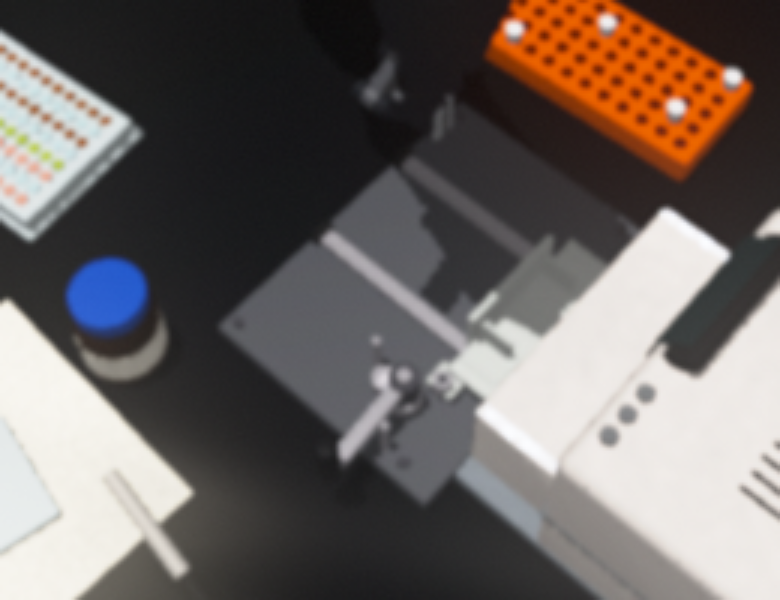

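```bash
python3 - <<'E'
from h import *
c=pickle.load(open("s3.pkl","rb"))
def S(x,y,z): return (Rr.T@(ray(c,(180+(x+.5)/3-.5,200+(y+.5)/3-.5),z)-O)).round(1)
print("lipL",S(550,238,62),"lipR",S(472,318,62),"hub",S(405,376,56),"post?",S(340,458,46), "post base")
# project expected post top and lip centre-top edges for home
T=np.linalg.inv(c["cam_to_world"])
for n,p in dict(lipL_home=W(-52,45,62),lipR_home=W(-52,-45,62),post=W(-53.7,-184,87)).items():
    q=T@[*p,1]; print(n,((180-180+c["cx"]+c["fx"]*q[0]/-q[2]-180)*3).round(0),((c["cy"]-c["fy"]*q[1]/-q[2]-200)*3).round(0))
im=c["image"][250:340,260:400]; cv2.imwrite("pics/s4.png",cv2.resize(im,None,fx=5.5,fy=5.5,interpolation=cv2.INTER_CUBIC))
E
```

```text
lipL [-52.2  40.3] lipR [-52.1 -45. ] hub [ -59.  -105.7] post? [ -54.4 -174.3] post base
lipL_home 553.0 233.0
lipR_home 471.0 317.0
post 327.0 445.0
```

View pics/s4.png

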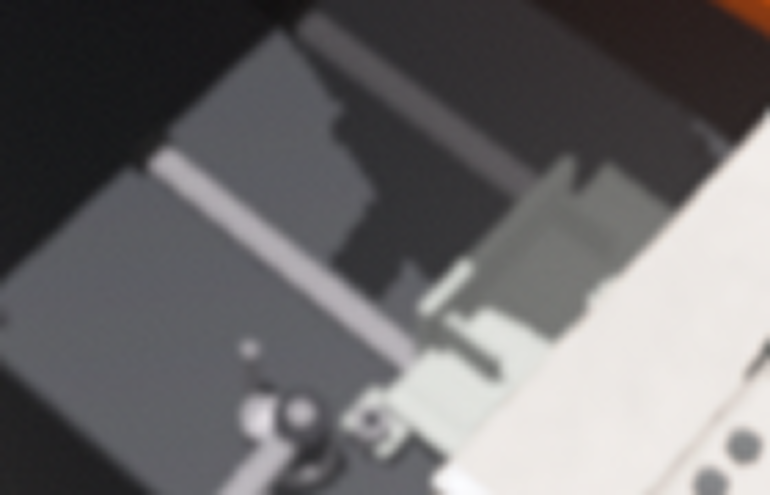

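The lip is 110 mm further in than at the start, and it stopped firm at about 12 N, so the carriage is home. The plate is now inside the snout. Now I swing the lever back.

```bash
cat > lock.py <<'E'
from h import *
def L(th,off=19,z=57): return lever(th,off,z)[0],lever(max(th,.12),off,z)[1]
def st(k,g):
    s=read_state(); r=Rr.T@(s["eef_pos"][:2]-O)-[-60,-104]; print(k,g,(Rr.T@np.array(s["ft_force"][:2])).round(1),r.round(1),"th~",round(np.arctan2(-r[1],-r[0])-np.arctan2(19,80),3),round(s["time"],1))
E
python3 - <<'E'
from lock import *
P,R=L(1.65,42,170); movep(P,R); P,R=L(1.65,42,57); print(movel(P,R,guard=10))
for th in [1.6,1.35,1.1,.85,.6,.4,.25]:
    P,R=L(th); g=movel(P,R,max_speed=50,guard=15); st(th,g)
    if g: break
else:
    P,R=L(-.2); g=movel(P,R,max_speed=25,guard=14); st("end",g)
E
```

```text
False
1.6 False [ 0.3 -1.1] [ 21.3 -79.4] th~ 1.6 20.7
1.35 False [-0.1 -0.2] [  1.3 -82. ] th~ 1.353 21.2
1.1 False [ 0.1 -0. ] [-19.1 -79.8] th~ 1.102 21.8
0.85 False [ 0.1 -1.1] [-38.3 -72.6] th~ 0.852 22.4
0.6 False [-0.6  0.3] [-55.1 -60.9] th~ 0.602 22.9
0.4 False [0.1 0. ] [-66.1 -48.7] th~ 0.402 23.4
0.25 False [-0.1 -0.2] [-72.7 -38.3] th~ 0.252 23.8
end True [ 2.1 -5.9] [-77.7 -19.5] th~ 0.012 24.7
```

```bash
python3 - <<'E'
from lock import *
s=read_state();P0=np.array(s["eef_pos"])
for d in(1,2,3,4):
    v=Rr@[0,d]; g=movel([P0[0]+v[0],P0[1]+v[1],57],max_speed=8,guard=14); wait(.15); st(d,g)
    if g or np.linalg.norm(read_state()["ft_force"][:2])>11: break
v=Rr@[0,-30]; movel([P0[0]+v[0],P0[1]+v[1],57]); movel([P0[0]+v[0],P0[1]+v[1],200])
movep(W(-260,-200,300),ori(.12)); goto_joints([1.164,0.521,-0.036,1.599,0.021,1.021,-0.113])
c=camera("scene"); cv2.imwrite("pics/s5.png",cv2.resize(c["image"][200:400,180:440],None,fx=3,fy=3))
T=np.linalg.inv(c["cam_to_world"])
for n,p in dict(lipL=W(-52,45,62),lipR=W(-52,-45,62),post0=W(-140,-104,87)).items():
    q=T@[*p,1]; print(n,((c["cx"]+c["fx"]*q[0]/-q[2]-180)*3).round(0),((c["cy"]-c["fy"]*q[1]/-q[2]-200)*3).round(0))
print(read_state()["time"])
E
```

```text
1 False [  0.4 -10.3] [-77.6 -19.3] th~ 0.01 25.1
2 False [  0.7 -15. ] [-77.6 -19.1] th~ 0.009 25.5
lipL 553.0 233.0
lipR 471.0 317.0
post0 317.0 280.0
30.0833
```

View pics/s5.png

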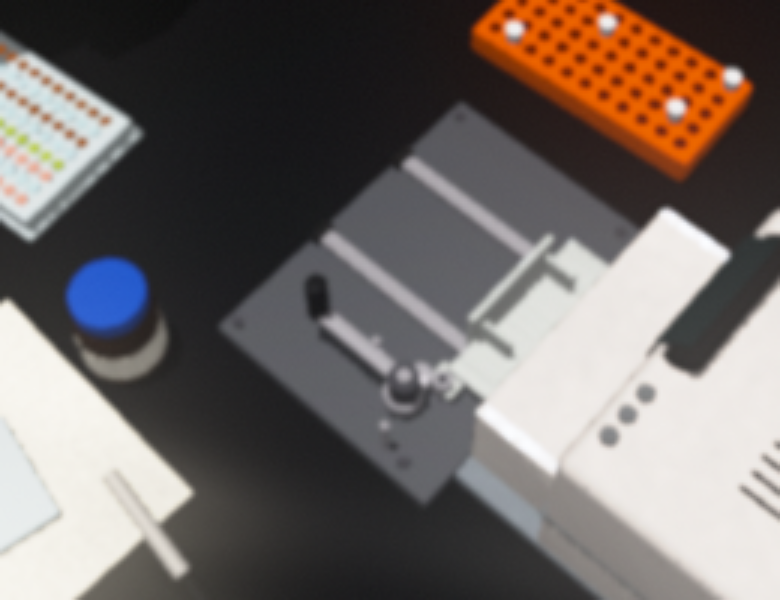

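The post top at (317,281) matches the projection for the locked stop. The lip edge, from about (550,238) to (472,317), matches the home position. The bottle, rack and marker haven't moved, and the robot is clear of everything.

```bash
python3 -c "
from workcell import *
print(finish_job())"
```

```text
the job is handed in; nothing more can be done
None
```

The job is handed in at about 30 s of the 69 s allowed: I swung the lever out to its stop, pushed the carriage fully home with the plate aboard, and swung the lever back against its locked stop; nothing in the final view was disturbed.

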